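Close two slide troughs into an interlocked pair

TASK

Put the two rinsed slide troughs away as a closed pair on the draining board. Slide the trough that lies open side up back until its long side is flush against the ledge, and tip the trough that lies on its side over towards it, so that it ends open side down with its far flange inside the other's channel and its near flange just outside. Leave the pair lying flat, pushed up snug with their ends level, and do not disturb the other things on the bench.

Things in the scene. Friction and masses are not known exactly. Their poses are not given: they have to be found in the camera images.
- upright_trough: Slide trough: bare aluminium U-channel, 86 mm wide outside (80 inside), 220 mm long, 36 mm deep outside, 3 mm thick, open-ended, about 0.3 kg. Lies open side up on the draining board, askew and short of the ledge. Origin: centre of the web's outer face (the underside as it lies). y: along its length; z: from the web out through the open side (up); x: across, towards the ledge.
- side_trough: Identical trough, lying on one flange on the board, nearer the robot: 86 mm tall as it lies, 36 mm deep, web upright towards the robot, open side facing the other trough. Origin: centre of the web's outer face. y: along its length; z: from the web out through the open side; x: across, pointing down as it lies. Interlocked and flat, its web's outer face is 39 mm above the board.
- tipping_edge (a point): Middle of the outer lower edge of the flange on which that trough lies (36 mm from the web): pushed high on the web it tips about this edge, falls over by itself beyond about 32 degrees and lands open side down. It needs some 4 mm of room to the other trough to swing freely. When interlocked this near flange hangs 3 mm clear of the board.
- board: Grey plastic draining board fixed to the bench, 270 mm by 460 mm, top face 12 mm above the bench, with a straight ledge 16 mm high along its whole far side. Origin on the bench below the middle of the board (13 mm towards the ledge from its centre); y along the ledge, x square to the ledge and towards it, z up.
- ledge (a point): Point at the foot of the ledge's face, in the middle of its length, at the height of the board's top (110 mm along the board's x from its origin). Axes as the board's.
- jar: Bystander: square glass staining jar with a round lid, 52 mm wide, 90 mm tall, on the board near one end of the ledge. Origin at the centre of its underside.
- dropper: Bystander: brown dropper bottle, 36 mm across, 100 mm tall, on the board near the other end of the ledge. Origin at the centre of its underside.
- wash_bottle: Bystander: white wash bottle, 68 mm across, 180 mm tall, beside the board. Origin at the centre of its underside.
- slide_box: Bystander: black slide box, 87 by 172 by 35 mm, beside the board. Origin at the centre of its underside.
- timer: Bystander: white countdown timer, 66 by 66 by 20 mm, beside the board. Origin at the centre of its underside.
- dish: Bystander: lidded glass dish, 92 mm across, 17 mm tall, beside the board. Origin at the centre of its underside.
- spatula: Bystander: spatula with a wooden handle, 170 mm long, lying beside the board. Origin at its underside.
There are look-alikes about, which are no part of the job. Leave any yellow look-alike of the side_trough alone.

How it is judged:
At the end, for the whole second after the job is handed in: First trough open side up, under 6 mm from the ledge, parallel (0.04 rad). Second open side down: far flange in the first's channel, near flange outside, its web 36-42 mm above the board, flat (0.06 rad), parallel (0.05), gap at near side under 8 mm, ends level within 9 mm; both at rest (angle between upright_trough's own z axis and vertical below 0.05 rad and height (world z) of upright_trough below 0.015 m and x of upright_trough in the frame of ledge above -0.049 m and angle between the y axis of upright_trough and the y axis of ledge, either way round below 0.04 rad and z of side_trough in the frame of upright_trough between 0.036 and 0.042 m and angle between side_trough's own z axis and vertical above 3.08 rad and angle between the y axis of side_trough and the y axis of upright_trough, either way round below 0.05 rad and x of side_trough in the frame of upright_trough between -0.011 and 0 m and y of side_trough in the frame of upright_trough between -0.009 and 0.009 m and linear speed of each of side_trough, upright_trough below 0.01 m/s); the robot touches nothing.
It fails at once if a bystander is shifted by more than 30 mm (distance of any of jar, dropper, wash_bottle, slide_box, timer, dish, spatula from where it was at the start of the episode above 0.03 m).
It fails at once if the jar, the dropper bottle or the wash bottle is knocked over (angle between any of jar, dropper, wash_bottle's own z axis and vertical above 0.6 rad).
It also fails if it takes over 61 s, if anything falls off the work surface, if the arm or the gripper's body presses on something with over 40 N, if the wrist force passes 120 N, or if a joint passes its speed limit or range.

ROBOT

A 6-joint arm with a two-finger parallel gripper is mounted at the origin on the work surface. World frame = base frame: x ahead of the robot, y to its left, z up, the work surface at z = 0. Lengths are in m, angles in rad, forces in N, time in s.
With the tool pointing down it reaches from about 0.2 to 0.875 m from the base axis. Payload 3.4 kg.
Tool frame: the origin (TCP) lies midway between the tips of the shut fingers; the grasp point (between the pads) lies behind it (grip_depth is the z of the grasp point in the tool frame, in m); z points along the fingers, y is the direction in which the jaws open and shut (so a half turn about z gives the same grasp; the last joint's range is limited). The gripper opens to 94 mm and grips with 3 to 60 N. Pads are 16 mm wide; open, the fingers measure 119 mm over their backs; the gripper's body (75 mm by 177 mm) begins 78 mm behind the grasp point.
Start: joints at [1.189, 0.276, 1.505, -0, 1.361, -0.121], TCP at [0.148, 0.556, 0.175] pointing down, gripper open.
Joint ranges: [-2.89, 2.89], [-0.75, 2.08], [0.22, 2.7], [-1.18, 4.32], [0.11, 2.71], [-2.7, 2.7]. Speed limits (rad/s): [2.57, 2.57, 3.14, 3.14, 3.14, 3.14].

INTERFACE

Orientations are given as a unit quaternion [w, x, y, z].
In Python, from workcell import read_state, grab_frame, hand_in, grip_depth gives the robot as it stands.
- The arm moves only by the shell command python3 -m creep 'ROWS' [FORCE]. ROWS is JSON, a list of rows, each a list of 3 entries, a list of its own where there are three numbers: the shift along the tool's x, y, z in units of 40 mm (1.0 is 40 mm), then the turn, a rotation vector about the tool's x, y, z in rad, then the closure in counts, from 0 (fully open) to 255 (shut). In form: [[[tx, ty, tz], [rx, ry, rz], gripper], ...]. A call has 1 to 20 rows; each row shifts and turns the commanded pose from where the row before left it, along the tool's axes as they then stand; what a row does not reach is not made up. A row lasts 1/8 s, in which the tool goes at most 62.5 mm and 10.7 degrees, less where a joint would pass 70% of its speed; a pose out of reach is approached as far as the arm can. A call is refused whole if a number of a shift passes 1 or a number of a turn 0.188, either way. A call with a gripper value outside its range is refused whole. The fingers move at their own pace and stop on an object; FORCE is the grip in N (left out, the last holds). Time passes only in rows, so rows that do not move let the fingers close. It gives the time, the measured TCP pose, the force and the opening at its end, in the units of the state.
- read_state(): the state, without advancing time (a new reading comes with each control period).
- grab_frame(name): name is "scene" or "side" or "wrist"; returns a dict with "img" (420x560x3 uint8, red, green, blue), "fx", "fy", "cx", "cy" (pixels), "origin" and "rotation" of the camera in the world; the wrist camera has in their place "tool_from_camera" (4x4, takes a point from camera to tool coordinates, whose origin is the TCP and whose axes are the flange's). Camera axes: x right, y down, z forward; pixel columns grow to the right and rows downward; lengths in m; the calibration is good to about 2 mm. A picture is of the moment at which its call begins: read the wrist's pose just before it. There is no depth.
- hand_in(): hands the job in, once; it reports no verdict.
The state is a dict: "t": time; "qpos": joint angles; "qd": joint speeds; "effort": joint torques, N m; "tcp_pos": TCP position; "tool_rot": TCP orientation; "force": force on the tool from outside, world axes, zero at the start; "wrist_torque": the same for the moment, N m; "width": finger opening in m.
Only numpy, scipy, OpenCV 4.12 (cv2) and the standard library are available. Lean on these libraries where they do the work, as an engineer would, in place of code of your own. Each camera call takes 0.05 s, during which the arm holds its last target. There are 200 camera calls.

## Working session

There is one attempt and no reset: what is moved stays moved. The work goes in short steps, Python scripts to look and compute and a shell command to move; the robot and the scene stay as the last step left them, time stands still between calls to the robot, and variables do not carry over. Pictures are saved under pics/ and viewed, about 8 in all and at most 12, crops included, and the job is handed in when it is done.

```bash
mkdir -p pics; ls
cat > h.py <<'E'
import numpy as np,cv2
from workcell import read_state,grab_frame,hand_in,grip_depth
def cam(n):
    f=grab_frame(n); return f
def ray(f,u,v):
    d=np.array([(u-f['cx'])/f['fx'],(v-f['cy'])/f['fy'],1.]); return np.array(f['origin']),np.array(f['rotation'])@d
def onz(f,u,v,z):
    o,d=ray(f,u,v); return o+d*(z-o[2])/d[2]
E
python3 - <<'E'
from h import *
import pickle
for n in("scene","side"):
    f=cam(n);pickle.dump(f,open(n+'.pkl','wb'));cv2.imwrite(f'pics/{n}0.png',f['img'][:,:,::-1]);print(n,f['origin'],f['rotation'],f['fx'])
s=read_state();print(s,grip_depth)
E
```

```text
pics
scene [ 1.92241581 -0.26451456  1.08989637] [-0.35864511  0.68125112  0.56395178 -0.29871221] 537.87236575862
side [ 0.13221591 -0.87914899  0.64693743] [-0.48027324  0.86192915 -0.13953125  0.08334737] 382.17329671060526
{'t': 0.1, 'qpos': array([ 1.18904376e+00,  2.76514708e-01,  1.50596435e+00, -3.25714741e-05,
        1.36065676e+00, -1.21000254e-01]), 'qd': array([ 0.00109096, -0.00119822, -0.00172338, -0.00057546,  0.00037683,
        0.00103708]), 'effort': array([ 2.62792571e-03, -4.05455840e+01, -2.37779009e+01,  7.05354684e-02,
        2.99000647e-02, -5.22742732e-05]), 'tcp_pos': array([0.14806178, 0.55506994, 0.17461778]), 'tool_rot': array([-1.76496353e-04,  1.30003698e-01,  9.91513209e-01, -7.51290876e-04]), 'force': array([ 0.30785481,  0.23435315, -0.30418711]), 'wrist_torque': array([ 0.03227194, -0.00211488, -0.05512261]), 'width': 0.093885106738018} -0.0188
```

View pics/scene0.png

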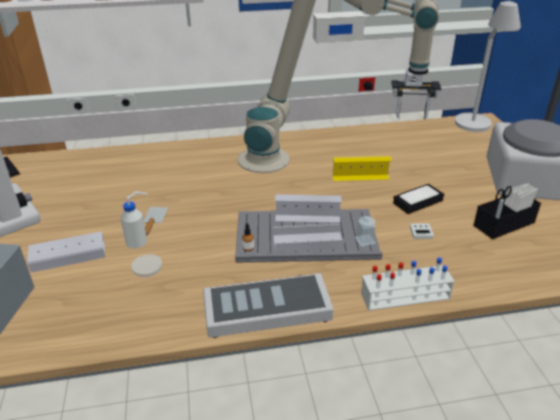

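View pics/side0.png

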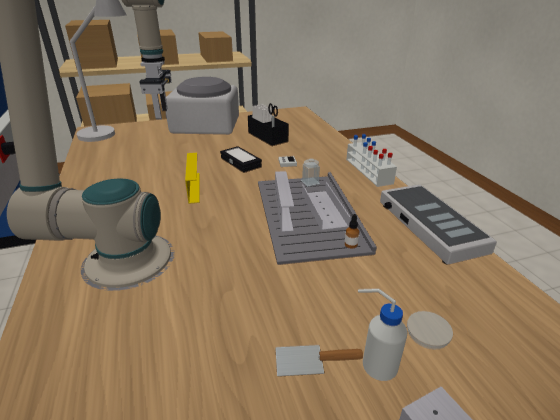

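The scene view shows the side-lying aluminium trough at about (308,208) and the open-up trough at (307,238), both on the grey board. The jar is at (367,232) and the dropper at (248,238). Look-alikes are the yellow trough at (361,168) and a grey/white trough off the board at (66,251). The pair on the board fits the description because they're bare aluminium and on the draining board. I'll confirm that in one enlarged crop.

```bash
sed -i 's/^import numpy.*/&\nfrom scipy.spatial.transform import Rotation as R/; s/np.array(f\[.rotation.\])@d/R.from_quat(f["rotation"],scalar_first=True).apply(d)/' h.py
python3 - <<'E'
from h import *
import pickle
a=pickle.load(open('scene.pkl','rb'));b=pickle.load(open('side.pkl','rb'))
A=cv2.resize(a['img'][185:265,225:390],None,fx=4.8,fy=3.75,interpolation=2) 
A=cv2.resize(a['img'][185:265,225:385],(800,400)[:2],interpolation=2)
B=cv2.resize(b['img'][150:265,250:410],(278,200),interpolation=2)
B=cv2.resize(b['img'][165:265,250:375],(250,200),interpolation=2)
c=np.zeros((600,800,3),np.uint8);c[:400]=A
c[400:,:250]=B
cv2.imwrite('pics/c1.png',c[:,:,::-1])
# board corners
for n,f,pts in(('scene',a,[(240,213),(374,211),(379,256),(237,257)]),('side',b,[(258,181),(330,177),(368,250),(274,256)])):
  for p in pts: print(n,p,onz(f,*p,.012).round(3))
E
```

```text
scene (240, 213) [ 0.382 -0.141  0.012]
scene (374, 211) [0.459 0.321 0.012]
scene (379, 256) [0.698 0.259 0.012]
scene (237, 257) [ 0.619 -0.178  0.012]
side (258, 181) [0.436 0.308 0.012]
side (330, 177) [0.697 0.259 0.012]
side (368, 250) [ 0.614 -0.173  0.012]
side (274, 256) [ 0.364 -0.119  0.012]
```

View pics/c1.png

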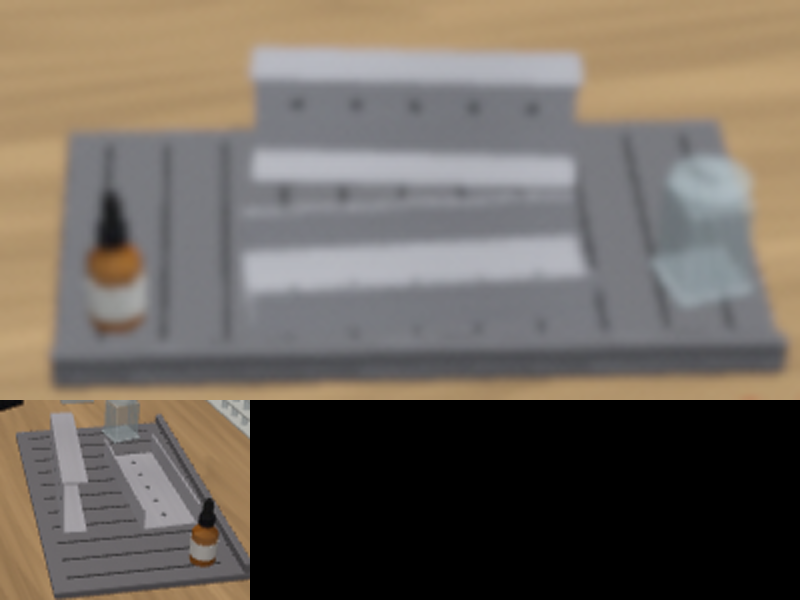

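The crop confirms the pair. Upper: the trough on its side with its open side towards the ledge. Lower: the open-up trough, skewed and short of the ledge. In the corner insets, the board's yaw is about -10.7°. I'll fly over for a wrist view.

```bash
python3 -m creep '[[[-0.8,-0.7,-0.5],[0,0,-0.075],0],[[-0.8,-0.7,-0.5],[0,0,0],0],[[-0.8,-0.7,-0.5],[0,0,0],0],[[-0.8,-0.7,-0.5],[0,0,0],0],[[-0.8,-0.7,-0.5],[0,0,0],0],[[-0.8,-0.7,-0.5],[0,0,0],0],[[-0.8,-0.7,-0.5],[0,0,0],0],[[-0.8,-0.7,-0.5],[0,0,0],0],[[-0.8,-0.7,-0.5],[0,0,0],0],[[-0.8,-0.7,-0.5],[0,0,0],0],[[-0.8,-0.7,0],[0,0,0],0],[[-0.8,-0.7,0],[0,0,0],0],[[0,0,0],[0,0,0],0],[[0,0,0],[0,0,0],0]]'
cat >> h.py <<'E'
def wrist(name):
    s=read_state(); f=grab_frame('wrist'); T=np.array(f['tool_from_camera']); Rt=R.from_quat(s['tool_rot'],scalar_first=True)
    f['origin']=Rt.apply(T[:3,3])+s['tcp_pos']; f['rotation']=(Rt*R.from_matrix(T[:3,:3])).as_quat(scalar_first=True)
    import pickle; pickle.dump(f,open(name+'.pkl','wb')); cv2.imwrite(f'pics/{name}.png',f['img'][:,:,::-1]); return f
E
python3 -c "
from h import *
f=wrist('w1');print(f['origin'],f['tool_from_camera'],f['fx'],read_state()['tcp_pos'])"
```

```text
t: 1.85
tcp_pos: [0.4605, 0.1529, 0.375]
tool_rot: [-0.001, 0.093, 0.996, 0.0]
force: [-0.5, 0.0, 1.4]
width: 0.0942
[0.39452256 0.16419676 0.58505237] [[-9.23102983e-04 -9.72887879e-01 -2.31275427e-01  6.72020000e-02]
 [ 9.99999471e-01 -1.00318600e-03  2.28666763e-04 -9.94480037e-04]
 [-4.54479392e-04 -2.31275094e-01  9.72888290e-01 -2.09919746e-01]
 [ 0.00000000e+00  0.00000000e+00  0.00000000e+00  1.00000000e+00]] 322.53247349653583 [0.46031867 0.15320803 0.37524791]
```

View pics/w1.png

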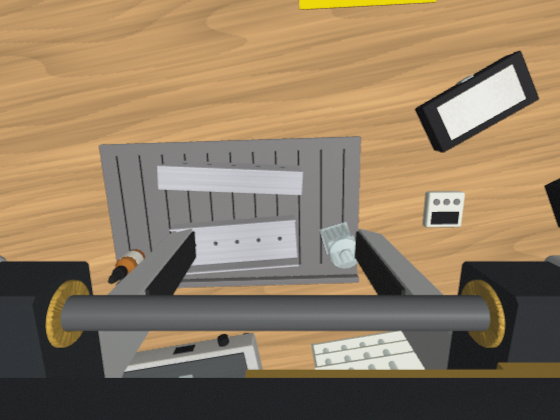

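The wrist view shows the side trough's top flange with corners (158,166), (303,172), (302,194) and (157,188). The upright trough spans roughly (170,229) to (298,270), and the ledge is along row 278. I'll measure these.

Run:
```python
from h import *
import pickle
f=pickle.load(open('w1.pkl','rb'))
B=lambda p,z:onz(f,*p,z)
y=np.array([0,1.])
c=[B(p,.012) for p in((102,146),(360,137))]+[B(p,.028) for p in((120,277),(358,273))]
for n,p in zip(('nl','nr','ledge top nl','nr'),c):print(n,p.round(4))
d=(c[1]-c[0])[:2];print('len',np.linalg.norm(d),'yaw near',np.degrees(np.arctan2(-d[0],d[1])))
d=(c[3]-c[2])[:2];print('yaw ledge',np.degrees(np.arctan2(-d[0],d[1])))
for n,ps in(('side',[(158,166),(303,172),(302,194),(157,188)]),):
  q=np.array([B(p,.098) for p in ps]);print(q.round(4));d=(q[1]-q[0])[:2];print(np.linalg.norm(d),np.linalg.norm(q[3]-q[0]),np.degrees(np.arctan2(-d[0],d[1])))
A=cv2.resize(f['img'][125:295,95:365],(800,504),interpolation=2);cv2.imwrite('pics/c2.png',A[:,:,::-1])
print(read_state()['tool_rot'])
```

```text
nl [ 0.3684 -0.1384  0.012 ]
nr [0.437  0.3073 0.012 ]
ledge top nl [ 0.6075 -0.1711  0.028 ]
nr [0.6825 0.2682 0.028 ]
len 0.450964666985755 yaw near -8.750109435935164
yaw ledge -9.687671640562742
[[ 0.4165 -0.0191  0.098 ]
 [ 0.4662  0.1944  0.098 ]
 [ 0.4994  0.1872  0.098 ]
 [ 0.4488 -0.0296  0.098 ]]
0.21917878487819664 0.03398576424298054 -13.091416302535084
[-4.06373739e-04  9.23867843e-02  9.95723079e-01  2.60131915e-04]
```

View pics/c2.png

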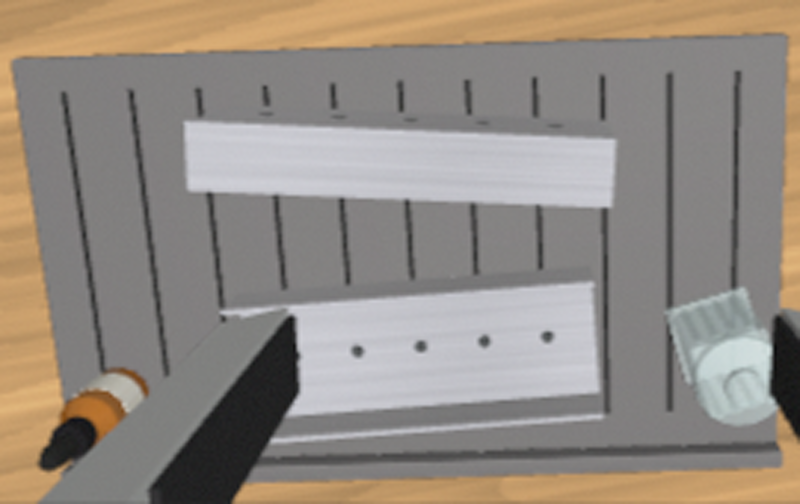

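In the crop, the upright trough's near rim runs (228,314) to (593,282) and its far rim (272,441) to (606,417). The ledge lies about 35 crop pixels beyond. Fingers are in the way on the left.

Run:
```python
from h import *
import pickle
f=pickle.load(open('w1.pkl','rb'))
B=lambda p,z:onz(f,95+p[0]/2.963,125+p[1]/2.963,z)
yaw=lambda d:np.degrees(np.arctan2(-d[0],d[1])).round(2)
P={'near rim L':((228,314),.048),'near rim R':((593,282),.048),'near bot L':((223,308),.012),'near bot R':((590,268),.012),'far rim L':((272,441),.048),'far rim R':((606,417),.048),
'boardnl':((14,59),.012),'boardnr':((785,35),.012),'ledgeedge L':((280,458),.028),'ledgeedge R':((778,445),.028),'ledge far R':((780,465),.028)}
Q={k:B(*v) for k,v in P.items()}
a=np.radians(-9.7);bx=np.array([np.cos(a),np.sin(a)]);by=np.array([-np.sin(a),np.cos(a)])
for k,v in Q.items():print(k,v.round(4),'bx %.4f by %.4f'%(v[:2]@bx,v[:2]@by))
for k in('near rim','near bot','far rim','ledgeedge'):print(k,yaw(Q[k+' R']-Q[k+' L']),np.linalg.norm(Q[k+' R']-Q[k+' L']))
for q in [[ 0.4165,-0.0191],[ 0.4662,0.1944],[ 0.4994,0.1872],[ 0.4488,-0.0296]]:print('side',np.array(q)@bx,np.array(q)@by)
s=read_state()['tcp_pos'][:2];print('tcp',s@bx,s@by)
```

```text
near rim L [ 0.5329 -0.0444  0.048 ] bx 0.5327 by 0.0461
near rim R [0.5536 0.1702 0.048 ] bx 0.5170 by 0.2610
near bot L [ 0.5377 -0.0604  0.012 ] bx 0.5402 by 0.0311
near bot R [0.555  0.1703 0.012 ] bx 0.5183 by 0.2614
far rim L [ 0.6163 -0.039   0.048 ] bx 0.6141 by 0.0654
far rim R [0.6386 0.1633 0.048 ] bx 0.6020 by 0.2686
boardnl [ 0.3658 -0.1417  0.012 ] bx 0.3845 by -0.0781
boardnr [0.4366 0.3072 0.012 ] bx 0.3786 by 0.3764
ledgeedge L [ 0.6368 -0.0444  0.028 ] bx 0.6352 by 0.0635
ledgeedge R [0.6867 0.2669 0.028 ] bx 0.6320 by 0.3788
ledge far R [0.7007 0.2664 0.028 ] bx 0.6458 by 0.3806
near rim -5.51 0.21552808499459233
near bot -4.27 0.2313402409654721
far rim -6.3 0.20350979678365122
ledgeedge -9.11 0.31527742917365814
side 0.413763642025199 0.05134889032922647
side 0.426780621901787 0.2701705031440773
side 0.460719100608405 0.2686672855681957
side 0.4473710025622015 0.04644121086374309
tcp 0.4279237872205033 0.22857649799581434
```

```bash
python3 -m creep '[[[-0.6,-0.35,0.8],[0,0,-0.017],0],[[-0.8,-0.35,0.8],[0,0,0],0],[[-0.8,-0.35,0.8],[0,0,0],0],[[-0.8,-0.35,0.8],[0,0,0],0],[[-0.675,-0.365,0.8],[0,0,0],0],[[0,0,0.8],[0,0,0],0],[[0,0,0.8],[0,0,0],0],[[0,0,0.8],[0,0,0],0],[[0,0,0.8],[0,0,0],0],[[0,0,0.4],[0,0,0],0],[[0,0,0.4],[0,0,0],0],[[0,0,0.3],[0,0,0],0],[[0,0,0.3],[0,0,0],0],[[0,0,0],[0,0,0],0],[[0,0,0],[0,0,0],0]]'
python3 -c "
from h import *
f=wrist('w2');s=read_state();a=np.radians(-9.7);p=s['tcp_pos'][:2];print(p@[np.cos(a),np.sin(a)],p@[-np.sin(a),np.cos(a)])"
```

```text
t: 3.78
tcp_pos: [0.5943, 0.0578, 0.0318]
tool_rot: [0.0, 0.084, 0.996, 0.0]
force: [0.5, 0.0, 0.0]
width: 0.0938
0.5761331776917782 0.1571568224788934
```

View pics/w2.png

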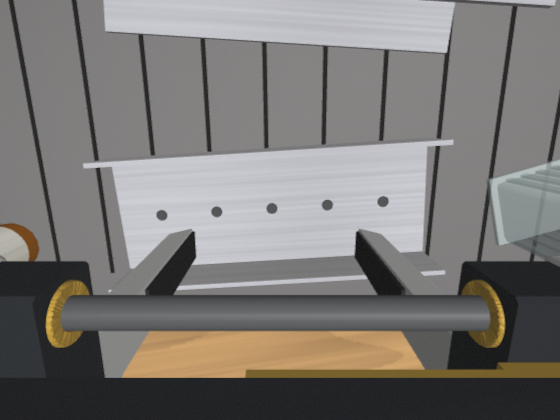

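The fingers are inside the channel with no contact. The rim runs along row ~150, and the tip positions are clear of the flanges. Next is the push to the ledge.

```bash
python3 -m creep '[[[-0.2,0,0.15],[0,0,0],0],[[-0.2,0,0],[0,0,0],0],[[-0.2,0,0],[0,0,0],0],[[-0.15,0,0],[0,0,0],0],[[-0.15,0,0],[0,0,0],0],[[-0.1,0,0],[0,0,0],0],[[0,0,0],[0,0,0],0]]'; python3 -m creep '[[[-0.1,0,0],[0,0,0],0],[[0,0,0],[0,0,0],0]]';python3 -m creep '[[[-0.05,0,0],[0,0,0],0],[[-0.05,0,0],[0,0,0],0],[[0,0,0],[0,0,0],0]]'
```

```text
t: 4.7
tcp_pos: [0.6335, 0.0511, 0.0253]
tool_rot: [0.0, 0.084, 0.996, 0.0]
force: [0.1, 0.4, 0.2]
width: 0.0935
t: 4.95
tcp_pos: [0.6374, 0.0505, 0.0254]
tool_rot: [0.0, 0.084, 0.996, 0.0]
force: [0.1, -0.3, -0.2]
width: 0.0941
t: 5.32
tcp_pos: [0.6413, 0.0498, 0.0254]
tool_rot: [0.0, 0.084, 0.996, 0.0]
force: [0.5, 0.4, 0.4]
width: 0.0939
```

```bash
python3 -m creep '[[[-0.05,0,0],[0,0,0],0],[[-0.05,0,0],[0,0,0],0],[[0,0,0],[0,0,0],0]]'; python3 -c "
from h import *
f=wrist('w3')"
```

```text
t: 5.7
tcp_pos: [0.6452, 0.0491, 0.0253]
tool_rot: [0.0, 0.084, 0.996, 0.0]
force: [-0.2, 0.8, -1.0]
width: 0.0943
```

View pics/w3.png

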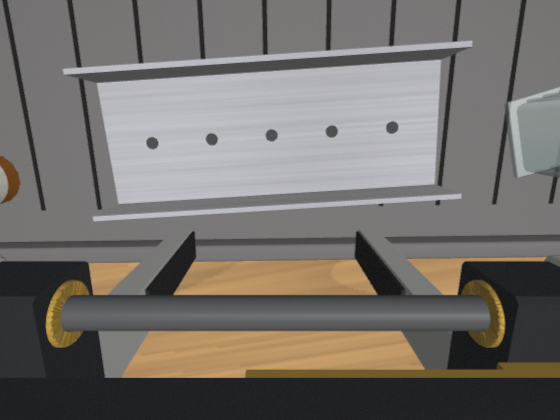

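Run:
```python
from h import *
import pickle
for n,P in(('w2',[((90,163),.048),((452,143),.048),((130,284),.048),((444,271),.048)]),('w3',[((68,72),.048),((465,46),.048),((97,215),.048),((462,197),.048),((20,243),.028),((540,239),.028),((20,261),.028),((540,260),.028)])):
  f=pickle.load(open(n+'.pkl','rb'));o=[onz(f,*p,z) for p,z in P]
  a=np.radians(-9.7)
  for p in o:print(n,p.round(4),'bx %.4f by %.4f'%(p[:2]@[np.cos(a),np.sin(a)],p[:2]@[-np.sin(a),np.cos(a)]))
f=pickle.load(open('w3.pkl','rb'));Rc=R.from_quat(f['rotation'],scalar_first=True);s=read_state()
for y in(-.047,.047):
  for zz in(0,-.03):
    p=R.from_quat(s['tool_rot'],scalar_first=True).apply([0,y,zz])+s['tcp_pos'];q=Rc.inv().apply(p-f['origin']);print(q[:2]/q[2]*322.5+[f['cx'],f['cy']])
```

```text
w2 [ 0.5295 -0.0443  0.048 ] bx 0.5294 by 0.0455
w2 [0.5543 0.1699 0.048 ] bx 0.5177 by 0.2608
w2 [ 0.6101 -0.0423  0.048 ] bx 0.6085 by 0.0611
w2 [0.6357 0.1612 0.048 ] bx 0.5995 by 0.2660
w3 [ 0.5308 -0.0463  0.048 ] bx 0.5311 by 0.0438
w3 [0.5542 0.1669 0.048 ] bx 0.5181 by 0.2578
w3 [ 0.6112 -0.0545  0.048 ] bx 0.6116 by 0.0492
w3 [0.6371 0.1623 0.048 ] bx 0.6007 by 0.2673
w3 [ 0.6248 -0.1241  0.028 ] bx 0.6367 by -0.0171
w3 [0.6817 0.2243 0.028 ] bx 0.6341 by 0.3360
w3 [ 0.6373 -0.1287  0.028 ] bx 0.6499 by -0.0195
w3 [0.6972 0.2246 0.028 ] bx 0.6494 by 0.3389
[207.35037228 228.83020942]
[197.0251929  244.34268152]
[345.29061217 228.68753198]
[356.0890014  244.17656484]
```

The trough hasn't moved. By scale in the image, the open fingertips sit about 27 mm behind the TCP (the linkage retracts them), so they passed over the rim. I'll go back into the channel and lower further.

```bash
python3 -m creep '[[[0,0,-0.5],[0,0,0],0],[[0.6,0,0],[0,0,0],0],[[0.6,0,0],[0,0,0],0],[[0,0,0.5],[0,0,0],0],[[0,0,0.2],[0,0,0],0],[[0,0,0.2],[0,0,0],0],[[0,0,0.15],[0,0,0],0],[[0,0,0],[0,0,0],0]]';python3 -m creep '[[[-0.2,0,0],[0,0,0],0],[[-0.2,0,0],[0,0,0],0],[[-0.2,0,0],[0,0,0],0],[[0,0,0],[0,0,0],0]]'
```

```text
t: 6.75
tcp_pos: [0.5976, 0.0572, 0.0029]
tool_rot: [-0.0, 0.084, 0.996, 0.0]
force: [0.1, 0.4, -0.3]
width: 0.0939
t: 7.25
tcp_pos: [0.6227, 0.053, 0.0034]
tool_rot: [0.001, 0.084, 0.996, 0.0]
force: [-0.4, -0.0, -0.4]
width: 0.0938
```

```bash
python3 -m creep '[[[-0.1,0,0],[0,0,0],0],[[-0.1,0,0],[0,0,0],0],[[-0.1,0,0],[0,0,0],0],[[-0.05,0,0],[0,0,0],0]]';python3 -m creep '[[[-0.05,0,0],[0,0,0],0],[[-0.05,0,0],[0,0,0],0],[[0,0,0],[0,0,0],0]]'; python3 -c "
from h import *
f=wrist('w4')"
```

```text
t: 7.75
tcp_pos: [0.6354, 0.0508, 0.0033]
tool_rot: [-0.0, 0.084, 0.996, 0.0]
force: [-1.2, 1.0, 2.1]
width: 0.094
t: 8.12
tcp_pos: [0.6397, 0.0501, 0.0033]
tool_rot: [0.0, 0.084, 0.996, 0.0]
force: [-0.3, -0.3, -0.2]
width: 0.094
```

View pics/w4.png

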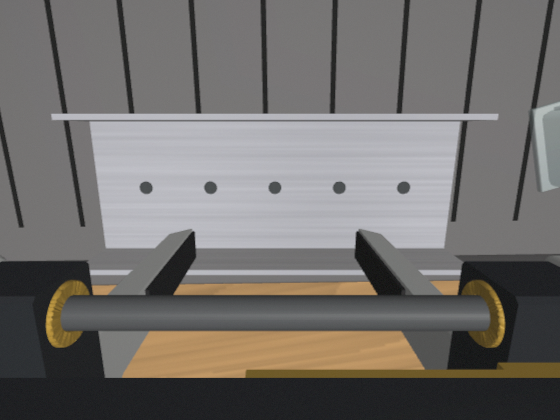

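The trough is now square to the ledge, with its far rim at row 272 and the ledge just behind. I'll push until there's contact force.

```bash
python3 -m creep '[[[-0.05,0,0],[0,0,0],0],[[-0.05,0,0],[0,0,0],0],[[0,0,0],[0,0,0],0]]';python3 -m creep '[[[-0.05,0,0],[0,0,0],0],[[-0.05,0,0],[0,0,0],0],[[0,0,0],[0,0,0],0]]'
python3 - <<'E'
from h import *
f=wrist('w5')
im=f['img'].astype(int).mean(2)
for u in(100,440):print([ (v,int(im[v,u])) for v in range(75,300) if abs(im[v+1,u]-im[v-1,u])>25])
for u in(280,):print([ (v,int(im[v,u])) for v in range(60,300) if abs(im[v+1,u]-im[v-1,u])>25])
E
```

```text
t: 8.55
tcp_pos: [0.6422, 0.0497, 0.0034]
tool_rot: [-0.001, 0.084, 0.996, 0.0]
force: [-3.9, 1.2, 3.1]
width: 0.094
t: 8.93
tcp_pos: [0.6429, 0.0495, 0.0032]
tool_rot: [-0.004, 0.084, 0.996, 0.0]
force: [-9.6, 1.3, 7.3]
width: 0.0941
[(116, 131), (117, 174), (122, 182), (272, 127), (273, 162), (274, 187), (277, 179), (278, 143), (280, 128), (294, 132), (295, 66)]
[(111, 121), (112, 146), (113, 181), (118, 172), (120, 180), (246, 172), (247, 117), (268, 125), (269, 157), (270, 184), (273, 175), (274, 140), (276, 121), (294, 109), (295, 62)]
[(114, 136), (115, 181), (120, 167), (122, 181), (248, 173), (249, 113), (270, 130), (271, 170), (275, 172), (276, 126), (278, 118), (294, 129), (295, 66)]
```

```bash
python3 -m creep '[[[0.2,0,0],[0,0,0],0],[[0.2,0,0],[0,0,0],0],[[0,0,0],[0,0,0],0]]'
python3 - <<'E'
from h import *
import pickle
f=wrist('w6')
im=f['img'].astype(int).mean(2)
for u in(60,280,480):print([ (v,int(im[v,u])) for v in range(40,300) if abs(im[v+1,u]-im[v-1,u])>25])
E
```

```text
t: 9.35
tcp_pos: [0.6314, 0.0516, 0.0035]
tool_rot: [0.001, 0.084, 0.996, 0.0]
force: [0.4, 0.4, 0.4]
width: 0.0941
[(69, 75), (73, 46), (141, 135), (142, 177), (147, 181), (148, 134), (260, 112), (261, 70), (262, 32), (285, 57), (286, 91)]
[(138, 132), (139, 175), (264, 188), (265, 161), (266, 116), (289, 132), (290, 176), (294, 170), (295, 52)]
[(135, 130), (136, 163), (137, 190), (141, 183), (142, 150), (143, 123), (260, 113), (261, 69), (262, 35), (279, 36), (280, 58)]
```

View pics/w6.png

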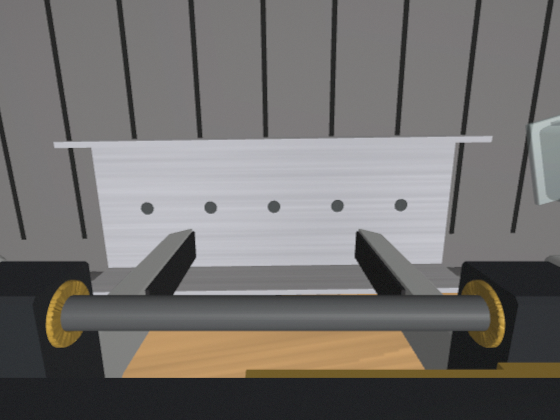

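```bash
python3 -m creep '[[[0,0,-0.8],[0,0,0],0],[[0,0,-0.8],[0,0,0],0],[[0.4,0,-0.8],[0,0,0],0],[[0.8,0,-0.8],[0,0,0],0],[[0.8,0,-0.8],[0,0,0],0],[[0.8,0,-0.8],[0,0,0],0],[[0.8,0,-0.8],[0,0,0],0],[[0,0,-0.8],[0,0,0],0],[[0,0,0],[0,0,0],0]]'
python3 - <<'E'
from h import *
import pickle
f6=pickle.load(open('w6.pkl','rb'))
a=np.radians(-8.9);bx=np.array([np.cos(a),np.sin(a)]);by=np.array([-np.sin(a),np.cos(a)])
for p in((55,145.5),(491,139)):
  q=onz(f6,*p,.048);print('near rim',q.round(4),q[:2]@bx,q[:2]@by)
f=wrist('w7');s=read_state();print(s['tcp_pos'],s['tool_rot'],s['qpos'],s['t'])
im=f['img'].astype(int);m=(im.min(2)>150).astype(np.uint8)
cs,_=cv2.findContours(m,0,2)
for c in cs:
  if cv2.contourArea(c)>800: print(cv2.contourArea(c),cv2.approxPolyDP(c,6,True).reshape(-1,2).tolist())
E
```

```text
t: 10.52
tcp_pos: [0.4913, 0.0757, 0.2622]
tool_rot: [0.004, 0.084, 0.996, 0.0]
force: [1.0, 0.5, -0.3]
width: 0.0938
near rim [ 0.5548 -0.049   0.048 ] 0.5557179276023547 0.03745599486951908
near rim [0.5888 0.1682 0.048 ] 0.5556692764029086 0.257215449228218
[0.49028884 0.07566349 0.26023312] [1.70065310e-03 8.43410969e-02 9.96435477e-01 1.66337026e-04] [ 1.27620190e-02  1.15040784e-01  1.50647727e+00  1.00647036e-06
  1.51665706e+00 -1.38915129e+00] 10.575
6282.5 [[353, 236], [195, 238], [203, 280], [344, 279]]
1109.5 [[399, 237], [400, 252], [421, 272], [436, 263], [439, 248], [428, 232]]
1836.5 [[518, 179], [511, 222], [552, 222], [559, 180]]
5958.5 [[180, 135], [181, 166], [370, 176], [370, 145]]
```

View pics/w7.png

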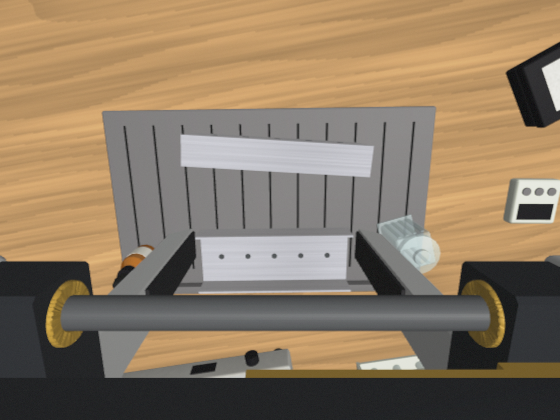

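In w7 the upright trough sits square at the ledge (near rim row ~232). The side trough's top flange has corners (180,135), (370,145), (370,176) and (181,166), and the jar and dropper are undisturbed.

```bash
cat >> h.py <<'E'
a=np.radians(-8.9);bx=np.array([np.cos(a),np.sin(a)]);by=np.array([-np.sin(a),np.cos(a)])
def bb(p): return np.array([p[:2]@bx,p[:2]@by]).round(4)
E
python3 - <<'E'
from h import *
import pickle
f=pickle.load(open('w7.pkl','rb'))
q=np.array([onz(f,*p,.098) for p in((180,135),(370.5,145),(370.5,176.5),(180.5,166.5))]);d=q[1]-q[0]
print([bb(p) for p in q],np.linalg.norm(d),np.linalg.norm(q[3]-q[0]),np.degrees(np.arctan2(-d[0],d[1])))
c=q.mean(0);print('centre',c,bb(c),'tcp',bb(read_state()['tcp_pos']))
E
```

```text
[array([0.4143, 0.0435]), array([0.4285, 0.26  ]), array([0.4649, 0.262 ]), array([0.4499, 0.0411])] 0.21692980627858122 0.03575797653584628 -12.675589612771281
centre [0.45756829 0.08183208 0.098     ] [0.4394 0.1516] tcp [0.4727 0.1506]
```

```bash
python3 -m creep '[[[0.83,0.03,0],[0,0,0.1],0],[[0,0,0],[0,0,0.17],0],[[0,0,0],[0,0,0.17],0],[[0,0,0],[0,0,0.17],0],[[0,0,0],[0,0,0.17],0],[[0,0,0],[0,0,0.17],0],[[0,0,0],[0,0,0.17],0],[[0,0,0],[0,0,0.17],0],[[0,0,0],[0,0,0.17],0],[[0,0,0],[0,0,0.168],0],[[0,0,0.8],[0,0,0],0],[[0,0,0.8],[0,0,0],0],[[0,0,0.8],[0,0,0],0],[[0,0,0.8],[0,0,0],0],[[0,0,0],[0,0,0],0],[[0,0,0],[0,0,0],0]]'; python3 -c "
from h import *
s=read_state();Rt=R.from_quat(s['tool_rot'],scalar_first=True);print(s['tcp_pos'],bb(s['tcp_pos']),np.degrees(np.arctan2(*Rt.apply([0,1,0])[1::-1])),s['qpos'])"
```

```text
t: 12.58
tcp_pos: [0.4573, 0.0824, 0.1315]
tool_rot: [0.0, 0.782, 0.623, 0.0]
force: [-0.3, 0.1, -0.3]
width: 0.0938
[0.45729188 0.08242953 0.13149508] [0.439  0.1522] -12.957362688407734 [2.83429810e-02 1.40972397e-01 1.79910762e+00 9.47252301e-05
 1.20137748e+00 2.54457419e-01]
```

```bash
python3 -m creep '[[[0,0,0.8],[0,0,0],0],[[0,0,0.5],[0,0,0],0],[[0,0,0.35],[0,0,0],0],[[0,0,0],[0,0,0],0],[[0,0,0],[0,0,0],100],[[0,0,0],[0,0,0],150],[[0,0,0],[0,0,0],200],[[0,0,0],[0,0,0],200],[[0,0,0],[0,0,0],200],[[0,0,0],[0,0,0],200]]' 8
```

```text
t: 13.82
tcp_pos: [0.4568, 0.0825, 0.0654]
tool_rot: [0.0, 0.782, 0.623, 0.0]
force: [0.3, 0.6, 0.4]
width: 0.038
```

```bash
python3 -m creep '[[[0,0,0],[0,0,0],200],[[0,0,0],[0,0,-0.024],200],[[0,0,0],[0,0,-0.024],200],[[0,0,0],[0,0,-0.023],200],[[-0.03,0.1,0],[0,0,0],200],[[-0.03,0.2,0],[0,0,0],200],[[-0.03,0.2,0],[0,0,0],200],[[-0.02,0.25,0],[0,0,0],200],[[0,0.25,0],[0,0,0],200],[[0,0.25,0],[0,0,0],200],[[0,0.25,0],[0,0,0],200],[[0,0.25,0],[0,0,0],200],[[0,0.2,0],[0,0,0],200],[[0,0.18,0],[0,0,0],200],[[0,0.1,0],[0,0,0],200],[[0,0.05,0],[0,0,0],200],[[0,0,0],[0,0,0],200],[[0,0,0],[0,0,0],200]]'
python3 - <<'E'
from h import *
f=wrist('w8');s=read_state();Rt=R.from_quat(s['tool_rot'],scalar_first=True);print(s['tcp_pos'],bb(s['tcp_pos']),np.degrees(np.arctan2(*Rt.apply([0,1,0])[1::-1])))
g=grab_frame('side')
A=cv2.resize(g['img'][155:255,255:375],(540,450),interpolation=2)
cv2.imwrite('pics/m8.png',np.hstack([cv2.resize(f['img'],(260,450)),A])[:,:,::-1])
E
```

```text
t: 16.08
tcp_pos: [0.5459, 0.0641, 0.0654]
tool_rot: [-0.0, 0.76, 0.65, -0.0]
force: [0.2, 0.7, -3.4]
width: 0.0356
[0.54586579 0.06410653 0.06538712] [0.5294 0.1478] -8.87595425677614
```

View pics/m8.png

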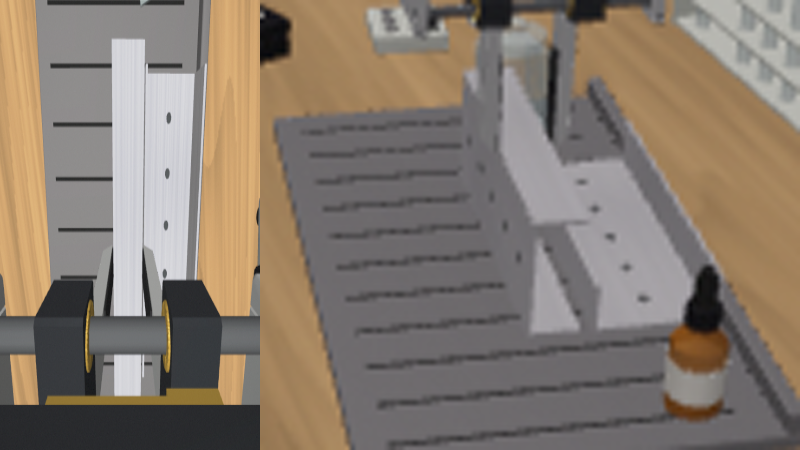

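The picture shows the side trough held upright next to the other, which is square at the ledge. In the wrist view the side trough's end is at about row 36 and the upright trough's at about row 65. I'll check the gap and whether the ends are level.

Run:
```python
from h import *
import pickle
f=pickle.load(open('w8.pkl','rb'));im=f['img'].astype(int).mean(2)
for u in(255,280,300,345,370,395):print(u,[(v,int(im[v+1,u]-im[v-1,u])) for v in range(15,100) if abs(im[v+1,u]-im[v-1,u])>25])
for v in(80,100,150,200,230):print(v,[(u,int(im[v,u+1]-im[v,u-1])) for u in range(200,460) if abs(im[v,u+1]-im[v,u-1])>20])
```

```text
255 [(35, 48), (36, 66), (37, 27)]
280 [(35, 36), (36, 72), (37, 40)]
300 [(35, 36), (36, 73), (37, 41)]
345 [(58, -56), (59, -85), (60, -38), (62, 45), (63, 87), (64, 48), (67, 33), (68, 70), (69, 41)]
370 [(58, -56), (59, -84), (60, -38), (62, 46), (63, 88), (64, 45), (68, 78), (69, 55)]
395 [(67, 26), (68, 80), (69, 55)]
80 [(240, 48), (241, 72), (242, 24), (310, -58), (311, -76), (312, 29), (313, 89), (314, 29), (417, -58), (418, -79), (419, -32), (437, 32), (438, 74), (439, 58), (442, -39), (443, -88), (444, -32), (445, 30)]
100 [(240, 34), (241, 65), (242, 39), (309, -36), (310, -78), (311, -25), (312, 61), (313, 60), (415, -56), (416, -79), (417, -33), (435, 42), (436, 78), (437, 46), (440, -53), (441, -72), (443, 31)]
150 [(241, 36), (242, 65), (243, 37), (308, -60), (309, -75), (311, 79), (312, 46), (410, -44), (411, -92), (412, -47), (430, 63), (431, 74), (432, 24), (434, -39), (435, -86), (436, -33), (437, 33), (438, 29)]
200 [(242, 48), (243, 74), (244, 26), (306, -34), (307, -81), (308, -57), (309, 50), (310, 90), (311, 31), (405, -35), (406, -87), (407, -55), (424, 45), (425, 79), (426, 45), (428, -28), (429, -76), (430, -51), (432, 22)]
230 [(240, -21), (241, -28), (243, 68), (244, 70), (245, 21), (305, -25), (306, -75), (307, -59), (309, 28), (314, 24), (315, 28), (402, -34), (403, -84), (404, -57), (421, 62), (422, 86), (423, 29), (425, -40), (426, -88), (427, -29), (428, 31)]
```

Run:
```python
from h import *
import pickle
f=pickle.load(open('w8.pkl','rb'))
B=lambda u,v,z:bb(onz(f,u,v,z))
print('side end',B(280,36,.098),'web end',B(370,68.3,.015))
print('side near/far edge v80',B(241,80,.098),B(310.5,80,.098),'v230',B(243.5,230,.098),B(306.5,230,.098))
print('up far rim outer v80',B(443,80,.048),'v230',B(426,230,.048),' inner-313 if near rim',B(313,80,.048),B(309,200,.048))
```

```text
side end [0.5313 0.2583] web end [0.6005 0.2571]
side near/far edge v80 [0.5112 0.2375] [0.5472 0.2375] v230 [0.5106 0.1561] [0.5469 0.1561]
up far rim outer v80 [0.6403 0.2442] v230 [0.6402 0.1399]  inner-313 if near rim [0.554  0.2443] [0.5533 0.1627]
```

The gap is about 7 mm, the ends are level within 1.2 mm and the pair is parallel. Releasing, then going behind the web and up high.

```bash
python3 -m creep '[[[0,0,0],[0,0,0],120],[[0,0,0],[0,0,0],80],[[0,0,0],[0,0,0],80],[[0,0,0],[0,0,0],80],[[0,0,-0.5],[0,0,0],80],[[0,0,-0.8],[0,0,0],80],[[0,0,-0.3],[0,0,0],255],[[0,-0.6,0],[0,0,0],255],[[0,-0.7,0],[0,0,0],255],[[0,0,0],[0,0,0],255],[[0,0,0],[0,0,0],255],[[0,0,0],[0,0,0],255],[[0,0,0.6],[0,0,0],255],[[0,0,0.5],[0,0,0],255],[[0,0,0],[0,0,0],255]]'; python3 -c "
from h import *
s=read_state();print(s['tcp_pos'],bb(s['tcp_pos']))"
```

```text
t: 18.05
tcp_pos: [0.4941, 0.0719, 0.0839]
tool_rot: [-0.001, 0.76, 0.65, -0.001]
force: [-0.9, -0.1, 0.8]
width: 0.0003
[0.49411386 0.07191738 0.08390497] [0.477  0.1475]
```

```bash
python3 -m creep '[[[0,0.2,0],[0,0,0],255],[[0,0.2,0],[0,0,0],255],[[0,0.15,0],[0,0,0],255],[[0,0.1,0],[0,0,0],255],[[0,0.1,0],[0,0,0],255],[[0,0.1,0],[0,0,0],255],[[0,0.1,0],[0,0,0],255],[[0,0.1,0],[0,0,0],255]]'
python3 - <<'E'
from h import *
f=wrist('w9');im=f['img'].astype(int).mean(2)
for v in(60,100,150):print(v,[(u,int(im[v,u+1]-im[v,u-1])) for u in range(150,460) if abs(im[v,u+1]-im[v,u-1])>20])
E
```

```text
t: 19.05
tcp_pos: [0.5365, 0.0656, 0.0853]
tool_rot: [-0.0, 0.76, 0.65, 0.0]
force: [-0.1, 1.2, -0.5]
width: 0.0006
60 [(260, 51), (261, 58), (323, -30), (324, -62), (325, -44), (424, -47), (425, -40), (431, 31), (432, 40), (433, 23), (447, 31)]
100 [(260, 47), (261, 64), (262, 24), (416, -35), (417, -77), (418, -56), (435, 35), (436, 76), (437, 52), (439, -21), (440, -68), (441, -49)]
150 [(260, 40), (261, 65), (262, 33), (411, -26), (412, -73), (413, -63), (430, 60), (431, 76), (432, 25), (434, -49), (435, -74), (437, 27), (438, 20)]
```

```bash
python3 -m creep '[[[0,0.1,0],[0,0,0],255],[[0,0.1,0],[0,0,0],255],[[0,0.1,0],[0,0,0],255],[[0,0.1,0],[0,0,0],255],[[0,0.1,0],[0,0,0],255]]';python3 -m creep '[[[0,0.1,0],[0,0,0],255],[[0,0.1,0],[0,0,0],255],[[0,0,0],[0,0,0],255],[[0,0,0],[0,0,0],255],[[0,0,0],[0,0,0],255]]'
python3 - <<'E'
from h import *
f=wrist('w10');s=read_state();print(bb(s['tcp_pos']))
g=grab_frame('side')
A=cv2.resize(g['img'][155:255,255:375],(540,450),interpolation=2)
cv2.imwrite('pics/m10.png',np.hstack([cv2.resize(f['img'],(260,450)),A])[:,:,::-1])
im=f['img'].astype(int).mean(2)
for v in(60,100,150):print(v,[(u,int(im[v,u+1]-im[v,u-1])) for u in range(150,460) if abs(im[v,u+1]-im[v,u-1])>20])
E
```

```text
t: 19.73
tcp_pos: [0.5563, 0.0625, 0.0854]
tool_rot: [-0.0, 0.76, 0.65, 0.0]
force: [-0.2, 0.6, 0.1]
width: 0.0005
t: 20.35
tcp_pos: [0.5638, 0.0613, 0.0854]
tool_rot: [-0.0, 0.76, 0.65, -0.0]
force: [-0.7, 0.0, -1.7]
width: 0.0003
[0.5475 0.1478]
60 [(211, 52), (212, 60), (274, -33), (275, -65), (276, -41), (389, -30), (390, -58), (391, -28), (395, 31), (396, 43), (397, 26), (411, 33)]
100 [(212, 36), (213, 66), (214, 38), (274, -39), (275, -71), (276, -34), (284, 54), (285, 68), (286, 21), (383, -57), (384, -76), (385, -35), (397, 42), (398, 79), (399, 44), (401, -24), (402, -60), (403, -52), (407, 41)]
150 [(214, 44), (215, 71), (216, 29), (274, -40), (275, -69), (276, -32), (283, 25), (284, 71), (285, 44), (379, -44), (380, -91), (381, -46), (393, 58), (394, 87), (395, 28), (397, -36), (398, -74), (399, -35), (403, 21)]
```

Run:
```python
from h import *
import pickle
for n,us in(('w9',((261,60),(324,60),(261,150))),('w10',((211.5,60),(275,60),(214.5,150),(275,150)))):
  f=pickle.load(open(n+'.pkl','rb'))
  print(n,[bb(onz(f,u,v,.098)) for u,v in us])
f=pickle.load(open('w10.pkl','rb'))
print('rim far',bb(onz(f,402,100,.048)),bb(onz(f,398,150,.048)),'275@.048',bb(onz(f,284.5,100,.048)))
# where closed tip should appear
s=read_state();Rc=R.from_quat(f['rotation'],scalar_first=True)
for zz in(0,-.015,-.03):
  q=Rc.inv().apply(R.from_quat(s['tool_rot'],scalar_first=True).apply([0.008,0,zz])+s['tcp_pos']-f['origin']);print(zz,q[:2]/q[2]*f['fx']+[f['cx'],f['cy']])
```

```text
w9 [array([0.5114, 0.2509]), array([0.5472, 0.2509]), array([0.5108, 0.2003])]
w10 [array([0.5108, 0.2509]), array([0.5469, 0.2509]), array([0.5103, 0.2003]), array([0.5469, 0.2003])]
rim far [0.6399 0.2331] [0.6402 0.197 ] 275@.048 [0.5539 0.2332]
0 [275.99291778 215.59528625]
-0.015 [276.08112004 221.90139766]
-0.03 [276.18299867 229.18531473]
```

View pics/m10.png

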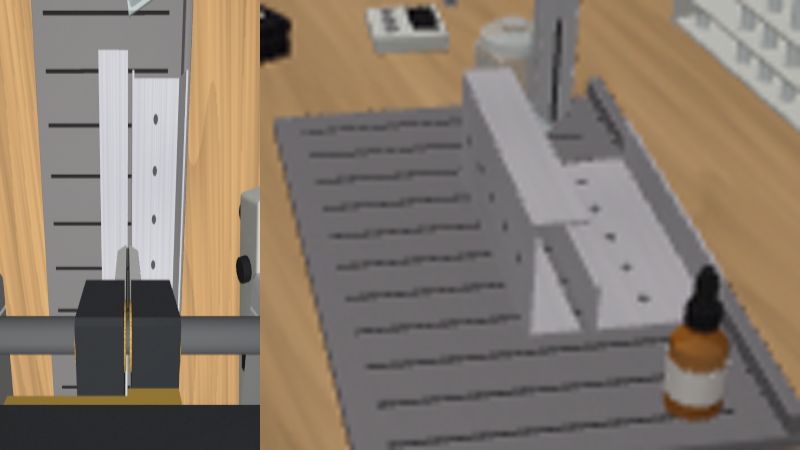

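This picture was the last view. The trough still stands unmoved, and the closed fingertip is above it. The tip at wrist row ~230 puts the real tips about 28 mm behind the reported TCP even when shut. I'll back off, go 30 mm lower and push again.

```bash
python3 -m creep '[[[0,0,-0.3],[0,0,0],255],[[0,-0.8,0],[0,0,0],255],[[0,-0.95,0],[0,0,0],255],[[0,0,0.6],[0,0,0],255],[[0,0,0.5],[0,0,0],255],[[0,0,0],[0,0,0],255],[[0,0.2,0],[0,0,0],255],[[0,0.2,0],[0,0,0],255],[[0,0.1,0],[0,0,0],255],[[0,0.1,0],[0,0,0],255],[[0,0.1,0],[0,0,0],255]]';  python3 - <<'E'
from h import *
f=wrist('w11');print(bb(read_state()['tcp_pos']));im=f['img'].astype(int).mean(2)
for v in(60,150):print(v,[(u,int(im[v,u+1]-im[v,u-1])) for u in range(200,460) if abs(im[v,u+1]-im[v,u-1])>25])
E
```

```text
t: 21.82
tcp_pos: [0.5222, 0.0678, 0.0534]
tool_rot: [-0.0, 0.76, 0.65, -0.0]
force: [-1.5, -0.8, 1.5]
width: 0.0005
[0.5063 0.1478]
60 [(287, 25), (302, 26), (303, 67), (304, 55), (377, -32), (378, -82), (379, -80), (380, -28), (431, 27), (432, 30)]
150 [(300, 32), (301, 70), (302, 51), (449, -69), (450, -70)]
```

```bash
python3 -m creep '[[[0,0.1,0],[0,0,0],255],[[0,0.1,0],[0,0,0],255],[[0,0.1,0],[0,0,0],255],[[0,0.1,0],[0,0,0],255],[[0,0.1,0],[0,0,0],255]]';python3 -m creep '[[[0,0.1,0],[0,0,0],255],[[0,0.1,0],[0,0,0],255],[[0,0.1,0],[0,0,0],255],[[0,0.05,0],[0,0,0],255],[[0,0,0],[0,0,0],255]]';  python3 - <<'E'
from h import *
f=wrist('w12');print(bb(read_state()['tcp_pos']));im=f['img'].astype(int).mean(2)
for v in(60,100,150):print(v,[(u,int(im[v,u+1]-im[v,u-1])) for u in range(100,460) if abs(im[v,u+1]-im[v,u-1])>25])
E
```

```text
t: 22.5
tcp_pos: [0.5428, 0.0646, 0.0534]
tool_rot: [0.0, 0.76, 0.65, 0.0]
force: [0.2, -1.0, 1.1]
width: 0.0006
t: 23.12
tcp_pos: [0.5562, 0.0625, 0.0533]
tool_rot: [-0.0, 0.76, 0.65, 0.0]
force: [-0.1, 0.3, 0.2]
width: 0.0001
[0.5397 0.1478]
60 [(239, 33), (240, 74), (241, 52), (376, -64), (377, -57), (383, 28), (415, -50), (416, -44), (422, 27), (432, 62), (433, 87), (434, 28), (437, -49), (438, -80), (439, -33)]
100 [(240, 33), (241, 51), (268, -50), (269, -106), (270, -60), (275, 59), (276, 96), (277, 46), (407, -34), (408, -81), (409, -58), (428, 67), (429, 75), (433, -62), (434, -73), (436, 42)]
150 [(241, 30), (242, 47), (370, 26), (403, -59), (404, -81), (405, -32), (422, 34), (423, 73), (424, 55), (427, -36), (428, -82), (429, -52), (431, 32), (432, 28)]
```

Run:
```python
from h import *
import pickle
f=pickle.load(open('w12.pkl','rb'));im=f['img'].astype(int).mean(2)
B=lambda u,v,z:bb(onz(f,u,v,z))
for v in(60,80,100,120,150,170):print(v,[(u,int(im[v,u+1]-im[v,u-1])) for u in range(350,450) if abs(im[v,u+1]-im[v,u-1])>12])
for u in(255,300,350,390,400,425):print(u,[(v,int(im[v+1,u]-im[v-1,u])) for v in range(3,60) if abs(im[v+1,u]-im[v-1,u])>15])
for p in((240,60),(241,100),(242,150),(376.5,60)):print(p,B(*p,.051))
print('upright far outer',B(438,60,.048),B(428,150,.048))
```

```text
60 [(375, -25), (376, -64), (377, -57), (378, -17), (383, 28), (384, 25), (414, -17), (415, -50), (416, -44), (417, -12), (421, 16), (422, 27), (423, 23), (432, 62), (433, 87), (434, 28), (437, -49), (438, -80), (439, -33), (440, 24), (441, 23)]
80 [(374, 14), (375, 29), (376, 14), (409, -43), (410, -90), (411, -47), (429, 13), (430, 67), (431, 77), (432, 21), (435, -51), (436, -79), (437, -27), (438, 29), (439, 20)]
100 [(373, 19), (374, 25), (407, -34), (408, -81), (409, -58), (427, 13), (428, 67), (429, 75), (430, 21), (432, -20), (433, -62), (434, -73), (436, 42), (437, 15)]
120 [(372, 25), (373, 16), (405, -25), (406, -73), (407, -68), (408, -18), (425, 16), (426, 68), (427, 73), (428, 21), (430, -29), (431, -69), (432, -59), (434, 43), (435, 13)]
150 [(369, 12), (370, 26), (403, -59), (404, -81), (405, -32), (422, 34), (423, 73), (424, 55), (425, 14), (427, -36), (428, -82), (429, -52), (431, 32), (432, 28), (433, 17)]
170 [(368, 18), (369, 20), (401, -48), (402, -92), (403, -44), (420, 44), (421, 81), (422, 46), (425, -38), (426, -81), (427, -42), (428, 16), (429, 18)]
255 [(52, 26), (53, 50), (54, 27)]
300 [(33, 15), (34, 43), (35, 31)]
350 [(31, 42), (32, 30)]
390 []
400 []
425 []
(240, 60) [0.5179 0.2537]
(241, 100) [0.5179 0.2304]
(242, 150) [0.5178 0.1994]
(376.5, 60) [0.6014 0.2537]
upright far outer [0.6404 0.2542] [0.6402 0.1991]
```

The rows show it still leaning: the end edge is slanted and the finger contact is near the balance point. I'll push a little further.

```bash
cat > m.py <<'E'
from h import *
import sys
f=wrist(sys.argv[1]);print(bb(read_state()['tcp_pos']));im=f['img'].astype(int).mean(2)
for v in(60,100,150):print(v,[(u,int(im[v,u+1]-im[v,u-1])) for u in range(100,460) if abs(im[v,u+1]-im[v,u-1])>25])
for u in range(190,410,30):print(u,[(v,int(im[v+1,u]-im[v-1,u])) for v in range(3,110) if abs(im[v+1,u]-im[v-1,u])>25])
E
python3 -m creep '[[[0,0.1,0],[0,0,0],255],[[0,0.1,0],[0,0,0],255],[[0,0,0],[0,0,0],255]]'; python3 m.py w13;python3 -m creep '[[[0,0.1,0],[0,0,0],255],[[0,0.1,0],[0,0,0],255],[[0,0,0],[0,0,0],255]]'; python3 m.py w14
```

```text
t: 23.55
tcp_pos: [0.5645, 0.0612, 0.0534]
tool_rot: [0.0, 0.76, 0.65, 0.0]
force: [-0.0, 1.1, 0.1]
width: 0.0007
[0.5479 0.1478]
60 [(243, 29), (244, 58), (245, 57), (246, 46), (247, 25), (403, -41), (404, -51), (410, 29), (418, 47), (419, 85), (420, 43), (423, -38), (424, -77), (425, -46), (428, 34)]
100 [(245, 39), (246, 41), (247, 28), (300, -27), (301, -32), (302, -42), (303, -49), (304, -27), (309, 36), (310, 41), (311, 31), (312, 33), (313, 28), (385, -26), (393, 30), (394, 57), (395, 33), (396, -40), (397, -72), (398, -30), (414, 42), (415, 78), (416, 47), (419, -35), (420, -74), (421, -46), (424, 39)]
150 [(245, 30), (246, 37), (247, 36), (381, -27), (389, 38), (390, 63), (392, -60), (393, -64), (410, 70), (411, 64), (414, -34), (415, -71), (416, -46)]
190 [(55, -95), (56, -82), (59, 51), (60, 87), (61, 46)]
220 [(55, -94), (56, -84), (59, 62), (60, 78), (61, 33)]
250 [(54, 69), (55, 58)]
280 [(50, 57), (51, 61)]
310 [(46, 52), (47, 61), (95, -32), (96, -49), (97, -38), (107, 28), (108, 41), (109, 40)]
340 [(42, 39), (43, 54), (44, 34)]
370 [(38, 39), (39, 44), (40, 32)]
400
[... 240 characters left out ...]
(410, -29), (411, -69), (412, -49), (417, 27)]
100 [(257, 57), (258, 65), (320, -40), (321, -100), (322, -83), (330, 81), (331, 126), (332, 45), (394, -42), (395, -87), (396, -48), (402, 63), (403, 86), (404, 27), (407, -48), (408, -66), (409, -27), (413, 39)]
150 [(257, 34), (258, 68), (259, 39), (390, -44), (391, -92), (392, -49), (398, 66), (399, 71), (402, -30), (403, -68), (404, -44)]
190 [(55, -95), (56, -80), (59, 61), (60, 81), (61, 31)]
220 [(55, -94), (56, -82), (59, 62), (60, 80), (61, 33)]
250 [(55, -95), (56, -83), (59, 62), (60, 82), (61, 33)]
280 [(52, 47), (53, 64), (54, 28)]
310 [(52, 49), (53, 65), (54, 28)]
340 [(52, 48), (53, 65), (54, 27)]
370 [(52, 61), (53, 59)]
400 []
```

It fell and settled flat (end row is constant at 53). Measuring the fit.

Run:
```python
from h import *
import pickle
f=pickle.load(open('w14.pkl','rb'))
B=lambda u,v,z:bb(onz(f,u,v,z))
print('side near',B(257,60,.051),B(258,150,.051),'far',B(398,60,.051),B(391,150,.051),'end',B(300,53,.051))
print('up far outer',B(411,60,.048),B(403,150,.048),'far inner',B(406,60,.048),B(399,150,.048),B(403,100,.048))
im=f['img'].astype(int).mean(2)
for u in(404,406,408):print(u,[(v,int(im[v+1,u]-im[v-1,u])) for v in range(3,110) if abs(im[v+1,u]-im[v-1,u])>15])
```

```text
side near [0.5446 0.2537] [0.5445 0.1994] far [0.6309 0.2537] [0.6311 0.1993] end [0.5709 0.2577]
up far outer [0.64   0.2543] [0.6401 0.1991] far inner [0.6369 0.2543] [0.6374 0.1991] [0.6372 0.2306]
404 [(56, -15), (81, 16), (82, 16), (86, 15)]
406 [(58, 16), (59, 15), (60, 15), (63, 16)]
408 [(54, 35), (55, 68), (56, 40)]
```

```bash
python3 -m creep '[[[0,0,-0.4],[0,0,0],255],[[0,-0.5,0],[0,0,0],255],[[0,-0.6,0],[0,0,0],255],[[0,0,0.7],[0,0,0],255],[[0,0,0.7],[0,0,0],255],[[0,0,0.28],[0,0,0],255],[[0,0.2,0],[0,0,0],255],[[0,0.2,0],[0,0,0],255],[[0,0.1,0],[0,0,0],255],[[0,0.05,0],[0,0,0],255],[[0,0.05,0],[0,0,0],255],[[0,0,0],[0,0,0],255]]'
cat > m2.py <<'E'
from h import *
import sys
f=wrist(sys.argv[1]);im=cv2.GaussianBlur(f['img'],(1,5),0).astype(int).mean(2);print(bb(read_state()['tcp_pos']))
for v in(60,100,150):
  L=[u+.0 for u in range(150,545) if abs(im[v,u+1]-im[v,u-1])>28]
  g=[];
  for u in L:
    if g and u-g[-1][-1]<=1.5:g[-1].append(u)
    else:g.append([u])
  print(v,[(round(np.mean(x),1),im[v,int(x[-1])+1]>im[v,int(x[0])-1],bb(onz(f,np.mean(x),v,.05))[0]) for x in g])
E
python3 m2.py w15
```

```text
t: 25.52
tcp_pos: [0.5516, 0.0632, 0.0021]
tool_rot: [-0.0, 0.76, 0.65, -0.0]
force: [-2.6, -0.4, 2.0]
width: 0.0004
[0.5352 0.1478]
60 [(np.float64(301.0), np.True_, np.float64(0.5467)), (np.float64(487.5), np.False_, np.float64(0.6338)), (np.float64(492.0), np.True_, np.float64(0.6359)), (np.float64(498.5), np.False_, np.float64(0.6389))]
100 [(np.float64(300.5), np.True_, np.float64(0.5468)), (np.float64(384.0), np.False_, np.float64(0.5869)), (np.float64(399.0), np.True_, np.float64(0.594)), (np.float64(482.0), np.False_, np.float64(0.6338)), (np.float64(486.0), np.True_, np.float64(0.6358)), (np.float64(492.5), np.False_, np.float64(0.6389))]
150 [(np.float64(300.0), np.True_, np.float64(0.547)), (np.float64(475.0), np.False_, np.float64(0.6339)), (np.float64(479.0), np.True_, np.float64(0.6358)), (np.float64(485.5), np.False_, np.float64(0.6391))]
```

```bash
python3 -m creep '[[[0,0.04,0],[0,0,0],255],[[0,0.02,0],[0,0,0],255],[[0,0,0],[0,0,0],255]]'; python3 m2.py w16
```

```text
t: 25.95
tcp_pos: [0.5547, 0.0627, 0.0021]
tool_rot: [0.0, 0.76, 0.65, 0.0]
force: [-2.4, 0.2, 0.5]
width: 0.0003
[0.5383 0.1478]
60 [(np.float64(301.0), np.True_, np.float64(0.5498)), (np.float64(492.0), np.False_, np.float64(0.639))]
100 [(np.float64(301.0), np.True_, np.float64(0.5501)), (np.float64(384.0), np.False_, np.float64(0.59)), (np.float64(399.0), np.True_, np.float64(0.5972)), (np.float64(486.5), np.False_, np.float64(0.6392))]
150 [(np.float64(300.0), np.True_, np.float64(0.5501)), (np.float64(479.0), np.False_, np.float64(0.639))]
```

Snug: the side trough's near edge went .5447→.5501, the remaining gap is closed, and the upright trough's far edge is unmoved at .639. Retreating for a final check.

```bash
python3 -m creep '[[[0,-0.3,0],[0,0,0],255],[[0,-0.5,0],[0,0,0],255],[[0,0,-0.8],[0,0,0],255],[[0,-0.3,-0.9],[0,0,0],255],[[-0.5,-0.3,-0.9],[0,0,0],255],[[-0.5,-0.3,-0.9],[0,0,0],255],[[-0.5,0,-0.9],[0,0,0],255],[[-0.5,0,-0.9],[0,0,0],255],[[0,0,0],[0,0,0],255],[[0,0,0],[0,0,0],255],[[0,0,0],[0,0,0],255]]'; python3 m2.py w17
python3 - <<'E'
from h import *
import pickle
f=pickle.load(open('w17.pkl','rb'));im=f['img'].astype(int).mean(2)
s=read_state();Rc=R.from_quat(f['rotation'],scalar_first=True)
def px(b,z):
  p=np.append(bx*b[0]+by*b[1],z);q=Rc.inv().apply(p-f['origin']);return q[:2]/q[2]*f['fx']+[f['cx'],f['cy']]
for n,b,z in(('side +end',(.585,.2575),.051),('side -end',(.585,.0375),.051),('near',(.55,.2),.051),('far',(.636,.2),.051)):print(n,px(b,z).round(1))
for b in(.556,.57,.58,.605,.62,.63,.638):
  for yy in(.2575,.0375):
    c=px((b,yy),.051);u,v0=int(round(c[0])),int(c[1])
    if 0<u<559:
      e=[(v,int(im[v+1,u]-im[v-1,u])) for v in range(max(v0-15,1),min(v0+16,418)) if abs(im[v+1,u]-im[v-1,u])>20]
      print(b,yy,u,v0,e,[bb(onz(f,u,v,.051))[1] for v,_ in e][:1] )
E
```

```text
t: 27.38
tcp_pos: [0.474, -0.0051, 0.2127]
tool_rot: [-0.001, 0.76, 0.65, -0.001]
force: [0.9, 0.3, -0.2]
width: 0.0006
[0.4692 0.0683]
60 [(np.float64(351.5), np.True_, np.float64(0.5503)), (np.float64(434.5), np.False_, np.float64(0.6392)), (np.float64(437.0), np.True_, np.float64(0.6419))]
100 [(np.float64(349.5), np.True_, np.float64(0.5503)), (np.float64(430.5), np.False_, np.float64(0.6395)), (np.float64(543.5), np.True_, np.float64(0.7638))]
150 [(np.float64(207.0), np.False_, np.float64(0.3905)), (np.float64(347.0), np.True_, np.float64(0.5503)), (np.float64(382.0), np.False_, np.float64(0.5903)), (np.float64(388.0), np.True_, np.float64(0.5971)), (np.float64(425.0), np.False_, np.float64(0.6393)), (np.float64(510.5), np.False_, np.float64(0.7366)), (np.float64(535.0), np.True_, np.float64(0.7645)), (np.float64(542.0), np.True_, np.float64(0.7725))]
side +end [388.2   4.9]
side -end [373.2 211.2]
near [351.2  64.6]
far [431.4  64.6]
0.556 0.2575 360 4 [(4, 61), (5, 57)] [np.float64(0.2583)]
0.556 0.0375 349 211 [(211, -75), (212, -73), (213, -56), (214, -81), (216, 88), (217,
[... 226 characters left out ...]
4, 73), (5, 52)] [np.float64(0.2592)]
0.58 0.0375 369 211 [(211, -76), (212, -75), (213, -56), (214, -80), (216, 89), (217, 50)] [np.float64(0.0378)]
0.605 0.2575 408 4 [(3, 21), (4, 77), (5, 54)] [np.float64(0.2592)]
0.605 0.0375 390 211 [(211, -80), (212, -71)] [np.float64(0.0378)]
0.62 0.2575 422 4 [(3, 22), (4, 72), (5, 52)] [np.float64(0.2592)]
0.62 0.0375 403 211 [(211, -76), (212, -65)] [np.float64(0.0378)]
0.63 0.2575 432 4 [(3, 39), (4, 106), (5, 73)] [np.float64(0.2592)]
0.63 0.0375 411 211 [(211, -105), (212, -84)] [np.float64(0.0378)]
0.638 0.2575 440 4 [(6, 58), (7, 32), (16, -21)] [np.float64(0.2564)]
0.638 0.0375 418 211 [(210, -38), (211, -68), (212, -41)] [np.float64(0.039)]
```

```bash
python3 -c "
from h import *
print(hand_in())"
```

```text
the job is handed in; nothing more can be done
None
```

The two troughs are now a closed pair against the ledge. I handed the job in at about 27 s with the arm clear; the hand-in gives no verdict.

**What I did**
- I pushed the open-up trough against the ledge from inside its channel until the force rose to about 10 N.
- I gripped the side trough by its top, dragged it parallel with about 7 mm of room and its ends level, then let go.
- I tipped it over with shut fingers high on its web and pushed it snug.

**Last checks (wrist camera, numbers only)**
- **Overall width:** the pair measures 89 mm across (86 + 3), as it should when interlocked and snug.
- **Offset:** the second trough sits about -3 mm across the first. This is close to the 0 to -11 mm limit but inside it.
- **Ends and angle:** the ends are level within about 2 mm, and the edges are parallel within the measurement error.
- **First trough:** it did not move while the second was pushed in.

**What went wrong or is unconfirmed**
- The first push in the channel and the first tipping push both passed over the troughs without touching them. The fingertips really sit about 28 mm behind the reported tool point, so I repeated both pushes lower.
- My readings of the board's angle ranged from -8.8° to -10.9°. I took -8.9°, from the trough once it was pressed against the ledge.
- I did not measure the web height or its flatness directly. I inferred them from the width and the straight end edges.
- I did not re-measure the bystanders at the end. No unexpected forces appeared, and the jar and dropper looked in place in the mid-task pictures.

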